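# Load the last chilled jar and check its lid with the sprung probe

### The arm

A 6-joint arm with a two-finger parallel gripper is mounted at the origin on a cart in front of the work surface, level with it; the furniture and walls round the work are solid. World frame = base frame: x ahead of the robot, y to its left, z up, the work surface at z = 0. Lengths are in mm, angles in rad, forces in N, time in s.
With the tool pointing down it reaches from about 350 to 875 mm from the base axis. Payload 4.2 kg.
Tool frame: the origin (TCP) lies between the finger pads; the fingertips stand 17 mm ahead of it and the grasp point (between the pads) lies 2 mm behind it; z points along the fingers, y is the line along which they close (so a half turn about z gives the same grasp; the last joint's range is limited). The gripper opens to 85 mm and grips with 20 to 120 N. Pads are 22 mm wide; open, the fingers measure 114 mm over their backs; the gripper's body (76 mm by 85 mm) begins 54 mm behind the grasp point. The pads swing forward as they close: fully open they stand 13 mm farther back than shut.
Start: joints at [1.508, 0.385, 0.008, 0, -1.194, -0.259], TCP at [197.639, 592.906, 248.312] pointing down, gripper open.
Joint ranges: [-3.14, 3.14], [-1.21, 2.06], [-1.07, 1.41], [-3.16, 2.05], [-2.99, -0.16], [-3.1, 3.1]. Speed limits (rad/s): [2.79, 2.79, 3.14, 3.14, 3.14, 3.14].

### API

Orientations are given as a unit quaternion [x, y, z, w].
In Python, from bench import arm gives the robot as it stands.
- The arm moves only by the shell command python3 jog.py [OPENING], which reads ROWS from standard input. ROWS is a JSON list that holds a single list of rows (three levels of brackets), with 1 to 10 rows, each of 6 numbers: dx, dy, dz in mm, then a rotation vector rx, ry, rz in rad; each row is the pose to reach, as a shift and turn from the pose commanded when the command began, along the tool's axes at that moment; what a row does not reach only later rows make up. A row lasts 1/10 s, in which the tool goes at most 50 mm and 0.15 rad, less where a joint would pass 70% of its speed; a pose out of reach is approached as far as the arm can. OPENING is the finger opening in mm, set as the command begins (- or left out keeps the last). The fingers move at their own pace and stop on an object; the grip force is fixed at half the most. Time passes only in rows, so rows that do not move let the fingers close. It prints the time, the measured TCP pose, the force, the opening and the grip force at its end. Input that does not fit is refused with a message, and nothing moves.
- arm.read_state(): the state, without advancing time (a new reading comes with each control period).
- arm.get_image(name): name is "scene" or "top" or "wrist"; returns the picture (480x640x3 uint8, blue, green, red); there is no depth.
- arm.get_calibration(name): a dict with "K" (3x3 intrinsics, pixels), "D" ([k1, k2, p1, p2, k3] as OpenCV has them; the pictures are not rectified), "rvec" (rotation vector, rad) and "tvec" (3), from world to camera coordinates, as OpenCV has them. Camera axes: x right, y down, z forward; pixel columns grow to the right and rows downward; lengths in mm; the calibration is good to about 2 mm. A picture is of the moment at which its call begins: read the wrist's pose just before it. get_calibration takes no time and is no camera call; for the wrist camera it gives the pose at the moment of the call.
- arm.job_done(): hands the job in; it is judged then, once.
The state is a dict: "clock": time; "joints": joint angles; "joint_vel": joint speeds; "joint_efforts": joint torques, N m; "position": TCP position; "ee_rot": TCP orientation; "contact_force": force on the tool from outside, world axes, zero at the start; "wrist_torque": the same for the moment, N m; "gripper_width": finger opening in mm; "grasp_force": force on a finger pad.
Only numpy, scipy, OpenCV 4.12 (cv2) and the standard library are available. Lean on these libraries where they do the work, as an engineer would, in place of code of your own. Each camera call takes 0.05 s, during which the arm holds its last target. There are 200 camera calls.

### The job

Stand the jar that is on the mat upright in the empty cell of the jar crate, leaving the two jars already there in place, and let go of it. Then draw the probe thermometer out of its leaning holster and hold it upright with its sprung foot on the round spot in the middle of that jar's lid, pressing only lightly so that the foot is sunk about halfway and never jammed hard. Finish while still holding it like that, and do not disturb the bell, the espresso cup or the timer.

Things in the scene. Friction and masses are not known exactly. Their poses are not given: they have to be found in the camera images.
- jar_a: One of three identical glass jars, plain paper band, flat steel lid: 90 mm tall, 0.3 kg, body 56 mm wide up to 60 mm height (shoulder above), lid 50 mm wide from 74 to 90 mm height. Origin: centre of the underside; z up. A 16 mm round paper spot marks the middle of the lid's top, 90 mm above the origin. At the start two stand in crate cells, one on the mat; which ones varies.
- jar_b: One of three identical glass jars, plain paper band, flat steel lid: 90 mm tall, 0.3 kg, body 56 mm wide up to 60 mm height (shoulder above), lid 50 mm wide from 74 to 90 mm height. Origin: centre of the underside; z up. A 16 mm round paper spot marks the middle of the lid's top, 90 mm above the origin. At the start two stand in crate cells, one on the mat; which ones varies.
- jar_c: One of three identical glass jars, plain paper band, flat steel lid: 90 mm tall, 0.3 kg, body 56 mm wide up to 60 mm height (shoulder above), lid 50 mm wide from 74 to 90 mm height. Origin: centre of the underside; z up. A 16 mm round paper spot marks the middle of the lid's top, 90 mm above the origin. At the start two stand in crate cells, one on the mat; which ones varies.
- crate: Grey three-cell jar crate, fixed to the worktop, 82 (x) x 226 (y) x 50 mm high, open on top; floor and walls 6 mm thick. Origin: centre of the underside. The cells lie in a row along its y axis, centres at y = -73, 0 and +73 mm, each 70 mm (x) by 67 mm (y) inside. Two hold a jar; the empty one, any of the three, has a flat round paper liner on its floor.
- mat: Black rubber mat on which the jar to be loaded stands, fixed, 110 x 110 x 6 mm. Origin: centre of the underside.
- holster: Fixed aluminium holster on a dark foot plate 110 x 70 x 8 mm. Its square tube, open on top, leans 22 degrees from vertical toward its -x side (roughly the robot) and carries the probe under its head; a lip stands below the head's lower (-x) edge. Origin: on the worktop below the probe's tip. Draw the probe out along its own length, 140 mm; the tube's top is 27 mm from (0, 60, 8) mm of the probe.
- probe: Probe thermometer, 80 g: flat oval head, thin stem, sprung foot. y axis runs from foot to head, z is square to the broad faces. Head x -17..17, y 32..82, z 0..16 mm: grasp it across the broad faces (16 mm), e.g. at (0, 60, 8) mm. Foot face at (0, -102.5, 2.2) mm. In the holster it leans like the tube, head up, broad faces vertical, facing the holster's +y and -y. Upright: y axis vertical, head up.
- probe_tip (a point): Middle of the flat face of the probe's sprung foot, a steel disc 12 mm across; it moves with the foot.
- probe_foot (a joint): How far the sprung foot is pushed in, m: 0 = out, 0.012 = fully in (end stop). It springs with 250 N/m from a preload of 0.6 N: about 2.1 N when half in, 3.6 N at the end stop.
- order_bell: Counter bell, 81 mm across, 57 mm high; bystander, leave alone. Origin: centre of the underside.
- espresso_cup: Small white cup, 60 x 87 x 50 mm high; bystander, leave alone. Origin: centre of the underside.
- timer: White kitchen timer, 46 x 64 x 58 mm high; bystander, leave alone. Origin: centre of the underside.

How it is judged (in metres and radians):
On the way, in this order (a step that is already met when the one before it is completed fails the run):
1. the jar from the mat stands upright in the empty cell and is let go (((distance of jar_a from where it was at the start of the episode above 0.05 m and angle between each of jar_a, jar_b, jar_c's own z axis and vertical below 0.08 rad and z of jar_a in the frame of crate between 0.003 and 0.01 m and x of jar_a in the frame of crate between -0.02 and 0.02 m and y of jar_a in the frame of crate between -0.09 and 0.09 m and contact force between the fingers and jar_a below 0.05 N and linear speed of jar_a below 0.02 m/s and distance of each of jar_b, jar_c from where it was at the start of the episode below 0.02 m) or (distance of jar_b from where it was at the start of the episode above 0.05 m and angle between each of jar_b, jar_a, jar_c's own z axis and vertical below 0.08 rad and z of jar_b in the frame of crate between 0.003 and 0.01 m and x of jar_b in the frame of crate between -0.02 and 0.02 m and y of jar_b in the frame of crate between -0.09 and 0.09 m and contact force between the fingers and jar_b below 0.05 N and linear speed of jar_b below 0.02 m/s and distance of each of jar_a, jar_c from where it was at the start of the episode below 0.02 m) or (distance of jar_c from where it was at the start of the episode above 0.05 m and angle between each of jar_c, jar_a, jar_b's own z axis and vertical below 0.08 rad and z of jar_c in the frame of crate between 0.003 and 0.01 m and x of jar_c in the frame of crate between -0.02 and 0.02 m and y of jar_c in the frame of crate between -0.09 and 0.09 m and contact force between the fingers and jar_c below 0.05 N and linear speed of jar_c below 0.02 m/s and distance of each of jar_a, jar_b from where it was at the start of the episode below 0.02 m))), for 0.2 s.
2. the probe has been drawn clear of the holster, gripped (distance of probe from where it was at the start of the episode above 0.1 m and contact force between the fingers and probe above 1 N and contact force between probe and holster below 0.05 N), for 0.2 s.
At the end, for the whole second after the job is handed in: Mat jar stands in the free cell, within 0.08 rad of upright, released; other jars moved <20 mm. Fingers hold the probe within 0.12 rad of upright, foot within 10 mm of that lid's middle, pushed in 1.5-10.5 mm at 0.3-5 N, off holster and crate. Bystanders moved <30 mm. Steady for 1 s ((((distance of jar_a from where it was at the start of the episode above 0.05 m and angle between each of jar_a, jar_b, jar_c's own z axis and vertical below 0.08 rad and z of jar_a in the frame of crate between 0.003 and 0.01 m and x of jar_a in the frame of crate between -0.02 and 0.02 m and y of jar_a in the frame of crate between -0.09 and 0.09 m and contact force between the fingers and jar_a below 0.05 N and linear speed of jar_a below 0.02 m/s and distance of each of jar_b, jar_c from where it was at the start of the episode below 0.02 m) and horizontal distance between probe_tip and jar_a below 0.01 m and contact force between probe and jar_a between 0.3 and 5 N) or ((distance of jar_b from where it was at the start of the episode above 0.05 m and angle between each of jar_b, jar_a, jar_c's own z axis and vertical below 0.08 rad and z of jar_b in the frame of crate between 0.003 and 0.01 m and x of jar_b in the frame of crate between -0.02 and 0.02 m and y of jar_b in the frame of crate between -0.09 and 0.09 m and contact force between the fingers and jar_b below 0.05 N and linear speed of jar_b below 0.02 m/s and distance of each of jar_a, jar_c from where it was at the start of the episode below 0.02 m) and horizontal distance between probe_tip and jar_b below 0.01 m and contact force between probe and jar_b between 0.3 and 5 N) or ((distance of jar_c from where it was at the start of the episode above 0.05 m and angle between each of jar_c, jar_a, jar_b's own z axis and vertical below 0.08 rad and z of jar_c in the frame of crate between 0.003 and 0.01 m and x of jar_c in the frame of crate between -0.02 and 0.02 m and y of jar_c in the frame of crate between -0.09 and 0.09 m and contact force between the fingers and jar_c below 0.05 N and linear speed of jar_c below 0.02 m/s and distance of each of jar_a, jar_b from where it was at the start of the episode below 0.02 m) and horizontal distance between probe_tip and jar_c below 0.01 m and contact force between probe and jar_c between 0.3 and 5 N)) and value of joint probe_foot between 0.0015 and 0.0105 m and angle between probe's own y axis and vertical below 0.12 rad and contact force between the fingers and probe above 1 N and contact force between probe and holster below 0.05 N and contact force between probe and crate below 0.05 N and distance of each of order_bell, espresso_cup, timer from where it was at the start of the episode below 0.03 m); the arm keeps its last pose, push and grip.
It fails at once if the probe is jammed against a jar (more than 12 N) (contact force between probe and jar_a above 12 N or contact force between probe and jar_b above 12 N or contact force between probe and jar_c above 12 N).
It fails at once if a bystander is moved more than 30 mm (distance of any of order_bell, espresso_cup, timer from where it was at the start of the episode above 0.03 m).
It also fails if it takes over 51 s, if anything falls off the work surface, if the arm or the gripper's body presses on something with over 40 N, if the wrist force passes 120 N, or if a joint passes its speed limit or range.

## Working session

There is one attempt and no reset: what is moved stays moved. The work goes in short steps, Python scripts to look and compute and a shell command to move; the robot and the scene stay as the last step left them, time stands still between calls to the robot, and variables do not carry over. Pictures are saved under pics/ and viewed, at most 10 in all, crops included, and the job is handed in when it is done.

```bash
ls; mkdir -p pics
python3 - <<'E'
from bench import arm
import cv2
s=arm.read_state();print(s['clock'],s['position'],s['ee_rot'],s['gripper_width'])
for n in('scene','top'):
    cv2.imwrite(f'pics/{n}0.png',arm.get_image(n))
    c=arm.get_calibration(n);print(n,c)
E
```

```text
bench.py
jog.py
pics
0.0 [197.46425582 592.40328749 247.22058037] [ 9.87071514e-01 -1.60276727e-01 -1.32565026e-04  1.08587478e-03] 85.16296083225535
scene {'K': array([[443.00026124,   0.        , 321.35437533],
       [  0.        , 443.00026124, 243.20282638],
       [  0.        ,   0.        ,   1.        ]]), 'D': array([-0.07212187,  0.        ,  0.        ,  0.        ,  0.        ]), 'rvec': array([ 1.83076739, -1.12178944,  0.65095032]), 'tvec': array([-176.68454631,  343.49833719,  415.69123835])}
top {'K': array([[613.20674095,   0.        , 306.7414833 ],
       [  0.        , 613.20674095, 242.84544449],
       [  0.        ,   0.        ,   1.        ]]), 'D': array([-0.07376064,  0.        ,  0.        ,  0.        ,  0.        ]), 'rvec': array([ 2.01292414, -2.19703797,  0.24991338]), 'tvec': array([ 135.98129759,  571.68234354, 1272.16328575])}
```

View pics/scene0.png

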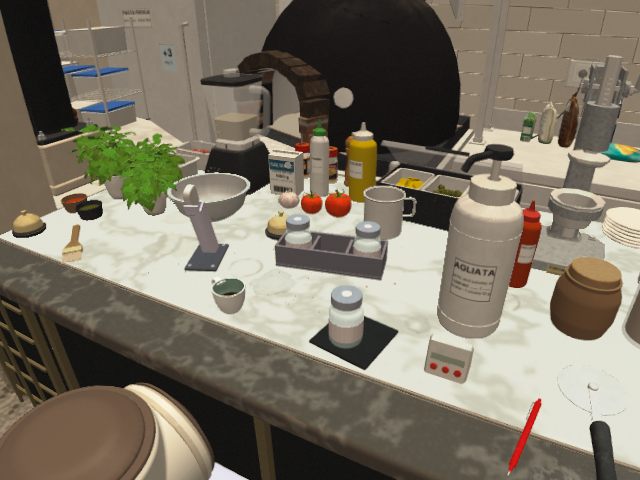

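View pics/top0.png

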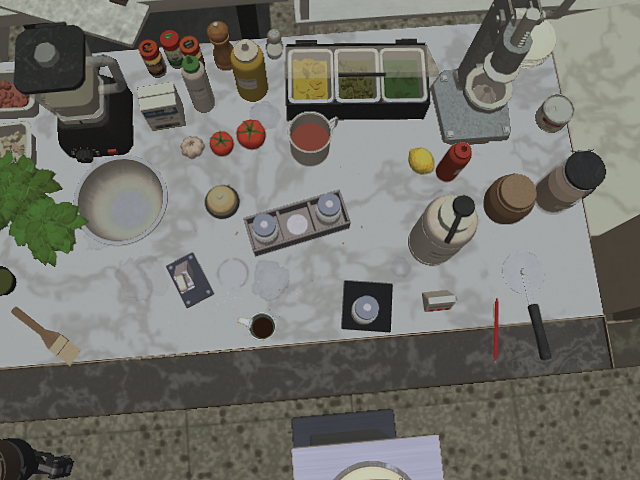

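The top view shows the crate with jars in its end cells and the middle cell empty, liner at about (297,224). The mat jar's lid is at about (366,309) and the holster with probe at about (190,280). The scene view shows the mat jar lid at (347,296) and the probe head at (194,200). I'll enlarge these.

Run:
```python
import cv2,numpy as np
t=cv2.imread('pics/top0.png');s=cv2.imread('pics/scene0.png')
def c(im,x,y,w,h,k):
    return cv2.resize(im[y:y+h,x:x+w],None,fx=k,fy=k,interpolation=cv2.INTER_CUBIC)
a=[c(t,160,250,53,60,5),c(t,340,280,53,60,5),c(s,180,175,53,60,5)]
a2=[c(t,240,185,115,75,3.47826),c(s,270,210,115,75,3.47826)]
r1=np.hstack(a);r2=np.hstack(a2);print(r1.shape,r2.shape)
r1=cv2.copyMakeBorder(r1,0,0,0,800-r1.shape[1],0);r2=cv2.copyMakeBorder(r2,0,0,0,800-r2.shape[1],0)
cv2.imwrite('pics/m0.png',np.vstack([r1,r2]))
```

```text
(300, 795, 3) (261, 800, 3)
```

View pics/m0.png

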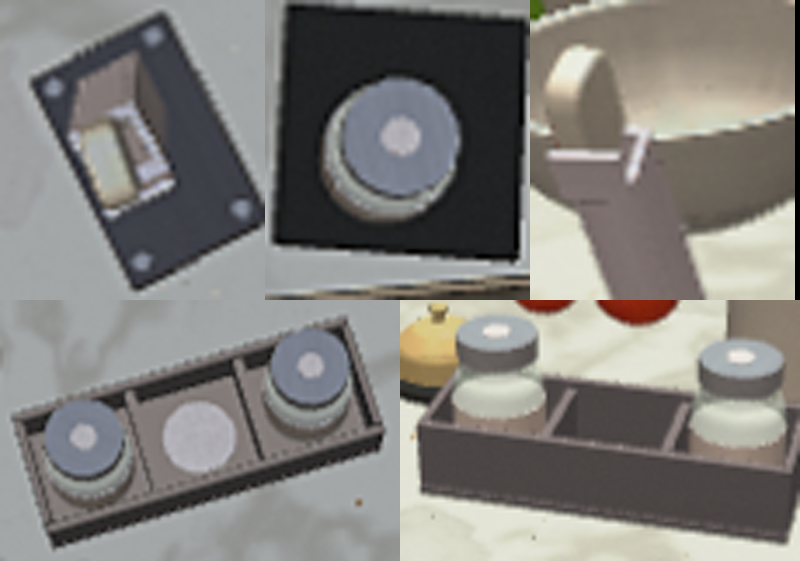

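```bash
cat > h.py <<'E'
import cv2,numpy as np
from bench import arm
from scipy.spatial.transform import Rotation as R
def ray(c,p):
    n=cv2.undistortPoints(np.array([[p]],float),c['K'],c['D'])[0,0]
    M=cv2.Rodrigues(c['rvec'])[0];o=-M.T@c['tvec'];d=M.T@np.r_[n,1];return o,d/np.linalg.norm(d)
def onz(c,p,z):
    o,d=ray(c,p);return o+d*(z-o[2])/d[2]
def tri(obs):
    A=np.zeros((3,3));b=np.zeros(3)
    for c,p in obs:
        o,d=ray(c,p);P=np.eye(3)-np.outer(d,d);A+=P;b+=P@o
    x=np.linalg.solve(A,b);return x,[round(float(np.linalg.norm((np.eye(3)-np.outer(d,d))@(x-o))),1) for o,d in (ray(c,p) for c,p in obs)]
def proj(c,X): return cv2.projectPoints(np.atleast_2d(np.array(X,float)),c['rvec'],c['tvec'],c['K'],c['D'])[0][:,0]
def spot(im,p,r=6):  # bright spot centroid, coloured lighter than lid
    x,y=[int(round(v)) for v in p];w=im[y-r:y+r+1,x-r:x+r+1].astype(float)
    g=w[:,:,2];t=(np.percentile(g,97)+np.median(g))/2
    m=(g>t).astype(np.uint8);n,l,st,ce=cv2.connectedComponentsWithStats(m)
    k=min(range(1,n),key=lambda k:np.hypot(*(ce[k]-r))-0.05*st[k,4]);return ce[k]+[x-r,y-r]
E
cat > a.py <<'E'
from h import *
ct,cs=arm.get_calibration('top'),arm.get_calibration('scene')
t=cv2.imread('pics/top0.png');s=cv2.imread('pics/scene0.png')
np.set_printoptions(precision=1,suppress=True)
for n,a,b in(('mat',(367,307),(347,291)),('left',(264,224),(298,219)),('right',(329,204),(368,226))):
    p,q=spot(t,a,4),spot(s,b,4);print(n,p,q,*tri([(ct,p),(cs,q)]),'z=96/90:',onz(ct,p,96),onz(cs,q,96))
print('liner',onz(ct,(297.2,224.4),6.5))
H=[onz(ct,(x/5-.4+160,y/5-.4+250),8) for x,y in((32,80),(165,12),(265,228),(137,290))]
print(np.array(H),np.mean(H,0)); 
d=H[1]-H[2]+H[0]-H[3];print('yaw',np.degrees(np.arctan2(d[1],d[0])))
C=[onz(ct,((x+.5)/3.478-.5+240,(y-300+.5)/3.478-.5+185),50) for x,y in((12,415),(348,318),(383,432),(53,528))]
print(np.array(C),np.mean(C,0));d=C[0]-C[1]+C[3]-C[2];print('cyaw',np.degrees(np.arctan2(d[1],d[0])))
E
python3 a.py
```

```text
mat [366.9 306.9] [346.5 293.1] [426.3 -25.3  98.4] [1.1, 1.1] z=96/90: [427.1 -26.6  96. ] [428.6 -23.1  96. ]
left [263.6 223.7] [297.2 218.4] [622.6 175.8  98.6] [1.5, 1.5] z=96/90: [624.2 174.7  96. ] [626.1 179.6  96. ]
right [329.  203.4] [367.3 225.8] [655.6  32.3  98.8] [1.6, 1.6] z=96/90: [657.2  30.7  96. ] [659.6  35.4  96. ]
liner [639.8 102.3   6.5]
[[569.4 406.4   8. ]
 [595.7 344.6   8. ]
 [493.  304.5   8. ]
 [470.1 363.1   8. ]] [532.1 354.7   8. ]
yaw 22.42823969460408
[[654.3 221.4  50. ]
 [700.3   0.6  50. ]
 [622.4 -14.1  50. ]
 [578.1 200.3  50. ]] [638.8 102.1  50. ]
cyaw 101.70944682759787
```

```bash
cat >> h.py <<'E'
def delta(pos,Rt=None,show=True):
    s=arm.read_state();R0=R.from_quat(s['ee_rot']);d=R0.inv().apply(np.array(pos)-s['position'])
    r=np.zeros(3) if Rt is None else (R0.inv()*Rt).as_rotvec()
    print('t',round(s['clock'],2),'delta',d.round(1),r.round(3),'n',round(max(np.linalg.norm(d)/50,np.linalg.norm(r)/.15),1));return d,r
def down(ydeg): # tool down, tool y along ydeg (world)
    a=np.radians(ydeg);y=np.array([np.cos(a),np.sin(a),0]);z=np.array([0,0,-1.]);return R.from_matrix(np.c_[np.cross(y,z),y,z])
E
python3 - <<'E'
from h import *
delta((426.5,-26,200),down(-168.3))
s=arm.read_state();print(R.from_quat(s['ee_rot']).as_matrix().round(3))
c=arm.get_calibration('wrist');M=cv2.Rodrigues(c['rvec'])[0];R0=R.from_quat(s['ee_rot'])
print('cam in tool',R0.inv().apply(-M.T@c['tvec']-s['position']),'axis',R0.inv().apply(M[2]),c['K'][0,0])
E
```

```text
t 0.1 delta [412.9 514.1  48.4] [ 2.000e-03 -1.000e-03  1.045e+00] n 13.2
[[ 0.949 -0.316 -0.001]
 [-0.316 -0.949 -0.002]
 [ 0.     0.002 -1.   ]]
cam in tool [  82.22316237   -0.39410115 -125.25809638] axis [-3.15942120e-01  1.36007581e-04  9.48778456e-01] 339.50034563167384
```

```bash
echo '[[[413, 514, 48, 0, 0, 1.045], [413, 514, 48, 0, 0, 1.045], [413, 514, 48, 0, 0, 1.045], [413, 514, 48, 0, 0, 1.045], [413, 514, 48, 0, 0, 1.045], [413, 514, 48, 0, 0, 1.045], [413, 514, 48, 0, 0, 1.045], [413, 514, 48, 0, 0, 1.045], [413, 514, 48, 0, 0, 1.045], [413, 514, 48, 0, 0, 1.045]]]' | python3 jog.py 85; python3 -c "
from h import *
delta((426.5,-26,200),down(-168.3))"
```

```text
clock: 1.1
position: [371.0, 123.3, 212.0]
ee_rot: [0.776, -0.631, 0.0, -0.0]
contact_force: [1.5, 0.1, -0.4]
gripper_width: 84.7
grasp_force: 0.0
t 1.1 delta [157.5 -24.   11.9] [-0.     0.     0.001] n 3.2
```

```bash
echo '[[[157, -24, 12, 0, 0, 0], [157, -24, 12, 0, 0, 0], [157, -24, 12, 0, 0, 0], [157, -24, 12, 0, 0, 0], [157, -24, 12, 0, 0, 0], [157, -24, 12, 0, 0, 0]]]' | python3 jog.py
python3 - <<'E'
from h import *
im=arm.get_image('wrist');c=arm.get_calibration('wrist');cv2.imwrite('pics/w1.png',im)
print(proj(c,[[427,-25.5,96]]));np.savez('w1.npz',**c)
delta((426.5,-26,86),down(-168.3))
E
```

```text
clock: 1.7
position: [426.0, -23.2, 199.8]
ee_rot: [0.775, -0.631, -0.0, 0.0]
contact_force: [-0.1, -0.4, 0.5]
gripper_width: 85.0
grasp_force: 0.0
[[316.60146424 244.8053998 ]]
t 1.75 delta [  3.3   0.2 114. ] [0.    0.    0.001] n 2.3
```

View pics/w1.png

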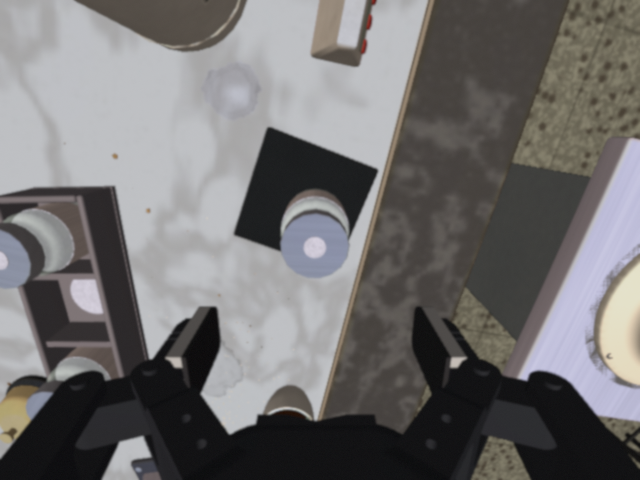

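The wrist view shows the jar's lid spot at (315,247), within 2 px of the prediction (317,245), so the jar is located. Next I descend.

```bash
echo '[[[2, 0, 50, 0, 0, 0], [2, 0, 90, 0, 0, 0], [2, 0, 114, 0, 0, 0], [2, 0, 114, 0, 0, 0], [2, 0, 114, 0, 0, 0]]]' | python3 jog.py; echo '[[[0, 0, 0, 0, 0, 0], [0, 0, 0, 0, 0, 0], [0, 0, 0, 0, 0, 0], [0, 0, 0, 0, 0, 0], [0, 0, 0, 0, 0, 0]]]' | python3 jog.py 40; python3 -c "
from h import *
delta((426,-26,86),down(-168.3))"
```

```text
clock: 2.25
position: [427.2, -24.3, 86.6]
ee_rot: [0.776, -0.63, 0.0, -0.0]
contact_force: [-0.3, 0.1, 0.6]
gripper_width: 85.0
grasp_force: 0.0
clock: 2.75
position: [427.6, -25.2, 87.7]
ee_rot: [0.776, -0.631, 0.001, -0.001]
contact_force: [-2.7, 1.5, 7.2]
gripper_width: 48.2
grasp_force: 60.6
t 2.75 delta [0.4 1.7 1.7] [-0.003  0.     0.   ] n 0.0
```

```bash
echo '[[[0, 0, -30, 0, 0, 0], [0, 0, -70, 0, 0, 0], [0, 0, -120, 0, 0, 0], [0, 0, -120, 0, 0, 0], [0, 0, -120, 0, 0, 0]]]' | python3 jog.py; python3 -c "
from h import *
delta((640,102.3,205),down(-168.3))"
```

```text
clock: 3.25
position: [426.4, -25.4, 206.9]
ee_rot: [0.775, -0.632, 0.0, -0.001]
contact_force: [-0.4, -0.0, -3.1]
gripper_width: 48.0
grasp_force: 64.0
t 3.25 delta [ -82.  -235.     2.6] [-0.003  0.001 -0.001] n 5.0
```

```bash
echo '[[[-82, -235, 0, 0, 0, 0], [-82, -235, 0, 0, 0, 0], [-82, -235, 0, 0, 0, 0], [-82, -235, 0, 0, 0, 0], [-82, -235, 0, 0, 0, 0], [-82, -235, 0, 0, 0, 0], [-82, -235, 0, 0, 0, 0], [-82, -235, 0, 0, 0, 0], [-82, -235, 0, 0, 0, 0]]]' | python3 jog.py
python3 - <<'E'
from h import *
delta((640,102.3,87),down(-168.3))
im=arm.get_image('wrist');c=arm.get_calibration('wrist');t=arm.get_image('top')
cv2.imwrite('pics/w2.png',im);cv2.imwrite('pics/t2.png',t)
b=cv2.resize(t[150:275,225:375],None,fx=3.2,fy=3.2)
im2=im[60:460,80:400]
cv2.imwrite('pics/m2.png',np.hstack([im2,b]))
E
```

```text
clock: 4.15
position: [639.0, 101.6, 205.7]
ee_rot: [0.775, -0.632, -0.0, 0.001]
contact_force: [-0.2, -0.3, -3.4]
gripper_width: 48.2
grasp_force: 64.2
t 4.15 delta [ -0.5  -1.3 118.7] [ 0.001 -0.    -0.001] n 2.4
```

View pics/m2.png

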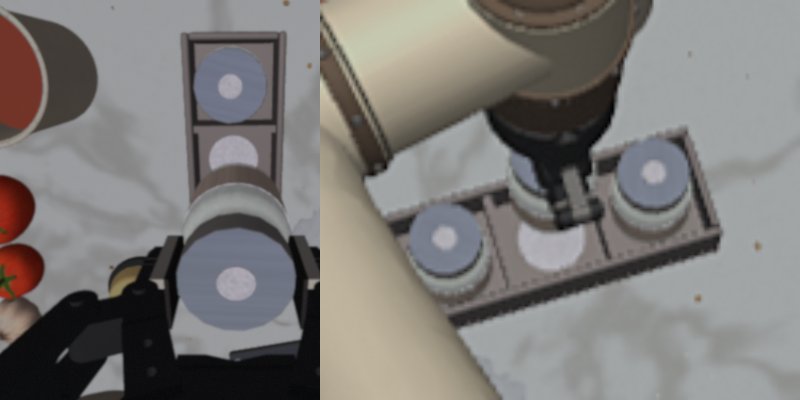

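The wrist view shows the held jar's spot at (316,344) and the neighbour jar's spot at (310,145), with the liner below it. I'll check the alignment numerically.

Run:
```python
from h import *
np.set_printoptions(precision=1,suppress=True)
im=cv2.imread('pics/w2.png');c=arm.get_calibration('wrist')
p,q=spot(im,(316,344),25),spot(im,(310,145),14)
a,b=onz(c,p,96+118.5),onz(c,q,96);print(p,q,a,b)
# crate rim at z=50: outer edges at jar row, px of montage +80,+60
e=[onz(c,(x+80,y+60),50) for x,y in((182,34),(286,33),(187,124),(282,121))];print(np.array(e))
f=np.array([np.cos(np.radians(11.7+90)),np.sin(np.radians(11.7+90)),0])
corner=(e[0]+e[1])/2;print('centre from far rim end',corner+113*f, 'from jar',b+73*f)
x=e[0]-e[1];print('yaw',np.degrees(np.arctan2(x[1],x[0])))
delta((640,102.3,87),down(-168.3))
```

```text
[315.6 343.3] [310.  145.8] [640.3 103.  214.5] [658.5  33.4  96. ]
[[702.6   5.   50. ]
 [624.4 -11.7  50. ]
 [687.7  72.7  50. ]
 [611.2  54.4  50. ]]
centre from far rim end [640.6 107.3  50. ] from jar [643.7 104.9  96. ]
yaw 12.118100132653622
t 4.25 delta [ -0.4  -0.6 119.6] [-0.  0. -0.] n 2.4
```

```bash
echo '[[[-1, -1, 40, 0, 0, 0], [-1, -1, 70, 0, 0, 0], [-1, -1, 90, 0, 0, 0], [-1, -1, 105, 0, 0, 0], [-1, -1, 112, 0, 0, 0], [-1, -1, 116, 0, 0, 0], [-1, -1, 117, 0, 0, 0], [-1, -1, 117, 0, 0, 0]]]' | python3 jog.py
```

```text
clock: 5.05
position: [641.5, 103.7, 90.0]
ee_rot: [0.775, -0.631, 0.0, -0.001]
contact_force: [0.0, -0.7, -3.3]
gripper_width: 48.1
grasp_force: 64.4
```

```bash
echo '[[[0, 0, 1.5, 0, 0, 0], [0, 0, 3, 0, 0, 0], [0, 0, 3, 0, 0, 0]]]' | python3 jog.py
```

```text
clock: 5.35
position: [641.6, 103.7, 87.8]
ee_rot: [0.776, -0.631, 0.001, -0.001]
contact_force: [-2.4, 0.6, 4.3]
gripper_width: 48.1
grasp_force: 64.9
```

```bash
echo '[[[0, 0, 0, 0, 0, 0], [0, 0, 0, 0, 0, 0], [0, 0, 0, 0, 0, 0], [0, 0, 0, 0, 0, 0], [0, 0, 0, 0, 0, 0]]]' | python3 jog.py 85;echo '[[[0, 0, -30, 0, 0, 0], [0, 0, -80, 0, 0, 0], [0, 0, -130, 0, 0, 0], [0, 0, -130, 0, 0, 0], [0, 0, -130, 0, 0, 0]]]' | python3 jog.py
python3 - <<'E'
from h import *
np.set_printoptions(precision=1,suppress=True)
im=arm.get_image('wrist');c=arm.get_calibration('wrist');cv2.imwrite('pics/w3.png',im);np.savez('w3.npz',**c)
p=proj(c,[[640.5,104,96],[656.5,33,96]]);print(p)
for a in p:
    q=spot(im,a,14);print(q,onz(c,q,96))
E
```

```text
clock: 5.85
position: [641.1, 103.6, 85.9]
ee_rot: [0.775, -0.631, 0.0, 0.0]
contact_force: [0.1, -0.7, 0.8]
gripper_width: 85.0
grasp_force: 0.0
clock: 6.35
position: [641.4, 103.9, 217.8]
ee_rot: [0.775, -0.631, 0.001, -0.002]
contact_force: [-0.6, -0.6, -2.2]
gripper_width: 85.1
grasp_force: 0.0
[[316.9 242.2]
 [315.1 142.9]]
[316.5 241.7] [640.9 103.7  96. ]
[315.1 142.4] [656.6  32.7  96. ]
```

Jar in place at (640.9,103.7) with the neighbour unmoved. Now the holster.

Run:
```python
from h import *
np.set_printoptions(precision=1,suppress=True)
ct,cs=arm.get_calibration('top'),arm.get_calibration('scene')
print(tri([(ct,(181,282.6)),(cs,(190.5,188))]),ray(ct,(181,282))[0],ray(cs,(1,1))[0])
print(arm.read_state()['joints'].round(2))
delta((440,300,330),down(-67.6))
```

```text
(array([496.6, 340.1, 183. ]), [0.5, 0.5]) [ 283.7  113.1 1367.6] [ -91.9 -249.8  501.2]
[ 0.4  0.5  0.  -0.  -1.1 -0.2]
t 6.4 delta [-233.   156.7 -114.1] [-0.   0.  -1.8] n 11.7
```

```bash
echo '[[[-200, 100, -110, 0, 0, -1.758], [-200, 100, -110, 0, 0, -1.758], [-257, 110, -94, 0, 0, -1.758], [-257, 110, -94, 0, 0, -1.758], [-257, 110, -94, 0, 0, -1.758], [-257, 110, -94, 0, 0, -1.758], [-257, 110, -94, 0, 0, -1.758], [-257, 110, -94, 0, 0, -1.758], [-257, 110, -94, 0, 0, -1.758], [-257, 110, -94, 0, 0, -1.758]]]' | python3 jog.py; python3 -c "
from h import *
delta((520,320,305),down(-67.6))"
```

```text
clock: 7.4
position: [480.5, 332.8, 307.5]
ee_rot: [0.998, 0.07, -0.002, 0.002]
contact_force: [0.1, 0.6, -0.4]
gripper_width: 85.2
grasp_force: 0.0
t 7.4 delta [37.3 18.2  2.4] [ 0.002  0.004 -0.251] n 1.7
```

```bash
echo '[[[10, 40, 0, 0, 0, -0.25], [10, 40, 0, 0, 0, -0.25], [10, 40, 0, 0, 0, -0.25], [10, 40, 0, 0, 0, -0.25]]]' | python3 jog.py
cat > v.py <<'E'
import sys
from h import *
n=sys.argv[1];c=arm.get_calibration('wrist');im=arm.get_image('wrist');cv2.imwrite(f'pics/{n}.png',im);np.savez(n+'.npz',**c)
E
python3 v.py w4; echo '[[[0, -80, 0, 0, 0, 0], [0, -80, 0, 0, 0, 0], [0, -80, 0, 0, 0, 0], [0, -80, 0, 0, 0, 0]]]' | python3 jog.py; python3 v.py w5
python3 - <<'E'
from h import *
a,b=[cv2.imread(f'pics/{n}.png') for n in('w4','w5')]
out=[]
for n,im in(('w4',a),('w5',b)):
    c=dict(np.load(n+'.npz'));p=proj(c,[[497,340,170]])[0];print(n,p)
    x,y=int(p[0])-100,int(p[1])-150;x=max(0,min(440,x));y=max(0,min(180,y));print(x,y)
    out.append(cv2.resize(im[y:y+300,x:x+200],None,fx=2,fy=2,interpolation=cv2.INTER_CUBIC))
cv2.imwrite('pics/m5.png',np.hstack(out))
E
```

```text
clock: 7.8
position: [496.1, 294.5, 308.5]
ee_rot: [0.982, 0.189, -0.001, 0.001]
contact_force: [0.4, 0.4, 0.2]
gripper_width: 84.9
grasp_force: 0.0
clock: 8.25
position: [465.9, 369.7, 309.3]
ee_rot: [0.982, 0.191, -0.0, 0.0]
contact_force: [0.6, 0.5, 0.4]
gripper_width: 85.0
grasp_force: 0.0
w4 [262.49129991 213.7430081 ]
162 63
w5 [363.97257846 213.59753316]
263 63
```

View pics/m5.png

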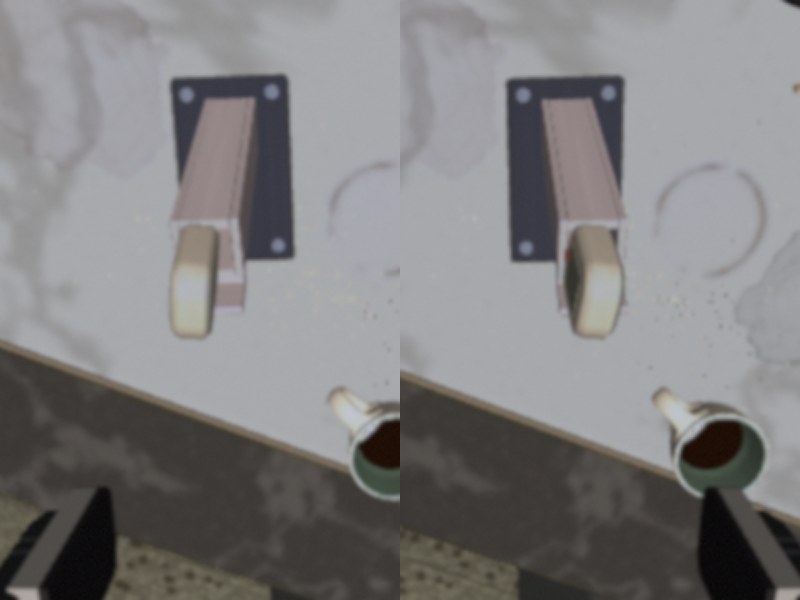

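Both wrist views show the leaning tube (far rim corners at crop (174,220),(240,220) and (557,220),(625,220)) and the pale head above it. The head's rounded end is centred near (192,300) and (600,300). I'll triangulate these.

```bash
cat > b.py <<'E'
from h import *
np.set_printoptions(precision=1,suppress=True)
c4,c5=dict(np.load('w4.npz')),dict(np.load('w5.npz'))
f4=lambda x,y:((x+.5)/2-.5+162,(y+.5)/2-.5+63)
f5=lambda x,y:((x-400+.5)/2-.5+263,(y+.5)/2-.5+63)
P={}
for n,a,b in(('tubeFL',(174,220),(557,220)),('tubeFR',(240,220),(625,220)),('endlow',(190,336),(597,336)),('endmid',(192,300),(600,300)),('endup',(197,235),(593,235)),
 ('pl1',(172,78),(507,80)),('pl2',(288,75),(623,77)),('botL',(208,99),(543,101)),('botR',(255,98),(589,100)),('b1',(186,95),(523,95)),('b2',(271,91),(608,92)),('b3',(278,246),(None,None)),('b4',(None,None),(526,247))):
    if b[0] is None: P[n]=onz(c4,f4(*a),8);print(n,P[n]);continue
    if a[0] is None: P[n]=onz(c5,f5(*b),8);print(n,P[n]);continue
    P[n],e=tri([(c4,f4(*a)),(c5,f5(*b))]);print(n,P[n],e)
for n,d in(('tube',P['tubeFL']+P['tubeFR']-P['botL']-P['botR']),('edge',P['b4']-P['b1']),('edge2',P['b3']-P['b2']),('rimperp',(P['tubeFL']-P['tubeFR'])[[1,0,2]]*[-1,1,1])):
    print(n,'yaw',np.degrees(np.arctan2(-d[1],-d[0])),'lean',np.degrees(np.arctan2(np.hypot(d[0],d[1]),d[2])))
E
python3 b.py
```

```text
tubeFL [516.7 365.3 132.8] [0.0, 0.0]
tubeFR [528.  338.3 136.3] [0.1, 0.1]
endlow [485.9 339.  181.9] [0.1, 0.1]
endmid [498.8 343.1 178.6] [0.1, 0.1]
endup [518.5 351.8 154.6] [0.0, 0.0]
pl1 [570.7 410.5   0.6] [0.5, 0.5]
pl2 [597.8 347.1   1.2] [0.2, 0.2]
botL [567.5 386.1   4.6] [0.4, 0.4]
botR [578.5 360.6   1.7] [0.3, 0.3]
b1 [565.4 398.2  10. ] [0.1, 0.1]
b2 [585.7 352.8   9.9] [0.0, 0.0]
b3 [502.2 316.4   8. ]
b4 [483.3 362.3   8. ]
tube yaw 23.04925196581674 lean 22.725074628948285
edge yaw 23.64807109048096 lean 91.24699144205964
edge2 yaw 23.549286514988186 lean 91.20818968856328
rimperp yaw 22.717823163910346 lean 96.90389379841776
```

```bash
cat >> h.py <<'E'
def tilt(yaw,lean):
    a,l=np.radians([yaw,lean]);hx=np.array([np.cos(a),np.sin(a),0]);hy=np.array([-hx[1],hx[0],0])
    yp=-np.sin(l)*hx+np.cos(l)*np.array([0,0,1]);z=-yp;y=-hy
    return R.from_matrix(np.c_[np.cross(y,z),y,z]),hx,hy,yp
G=np.array([497.9,343,161.])
E
python3 -c "
from h import *
Rt,hx,hy,yp=tilt(23.2,22)
delta(G+80*yp,Rt)"
```

```text
t 8.3 delta [-10.3  36.5  74.4] [ 0.005  0.385 -0.021] n 2.6
```

```bash
echo '[[[-10, 36, 30, 0, 0.15, -0.02], [-10, 36, 50, 0.005, 0.3, -0.02], [-10, 36.5, 74, 0.005, 0.385, -0.02], [-10, 36.5, 74, 0.005, 0.385, -0.02], [-10, 36.5, 74, 0.005, 0.385, -0.02], [-10, 36.5, 74, 0.005, 0.385, -0.02]]]' | python3 jog.py; python3 v.py w6
python3 - <<'E'
from h import *
Rt,hx,hy,yp=tilt(23.2,22)
delta(G+80*yp,Rt)
c=dict(np.load('w6.npz'));im=cv2.imread('pics/w6.png')
xp=np.cross(yp,hy) # candidate across axis
def W(x,y,z,T=G): return T+x*xp+(y-62)*yp+(z-8)*hy
th=np.linspace(0,6.283,30)
for z in(0,16):
    q=proj(c,[W(17*np.sign(np.cos(t))*abs(np.cos(t))**.7,57+25*np.sign(np.sin(t))*abs(np.sin(t))**.7,z) for t in th]);cv2.polylines(im,[q.round().astype(int)],True,(0,0,255) if z else (0,255,0),1)
s=14.6
q=proj(c,[W(a*s,33,8+b*s) for a,b in((1,1),(1,-1),(-1,-1),(-1,1))]);cv2.polylines(im,[q.round().astype(int)],True,(255,0,0),1)
p=proj(c,[G])[0];print(p)
cv2.imwrite('pics/m6.png',cv2.resize(im[100:480,120:520],None,fx=1.55,fy=1.55))
E
```

```text
clock: 8.9
position: [471.9, 331.6, 237.5]
ee_rot: [0.962, 0.196, 0.188, -0.039]
contact_force: [0.2, 1.3, 1.8]
gripper_width: 84.9
grasp_force: 0.0
t 8.95 delta [-3.1  0.2  1.8] [-0.002 -0.004 -0.003] n 0.1
[314.74339054 264.74478719]
```

View pics/m6.png

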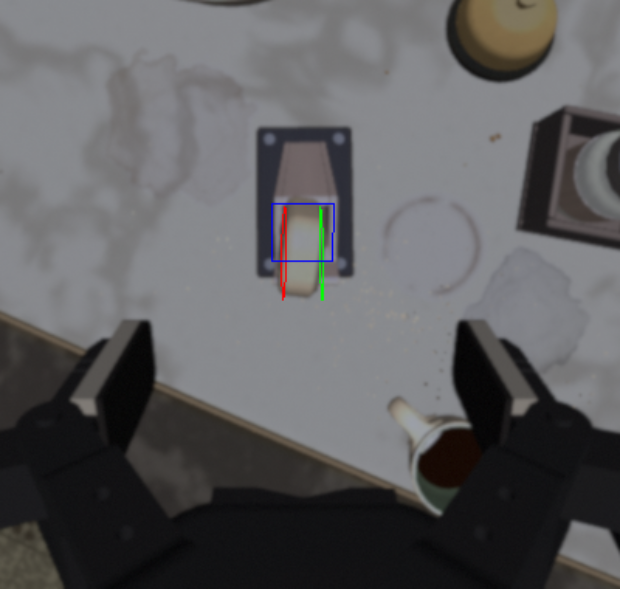

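The overlay matches the head and tube rim within about 2 mm: head centre at crop (299,250) against the modelled (302,250). Next I move in and grasp.

```bash
echo '[[[-1.5, -1, 30, 0, 0, 0], [-1.5, -1, 60, 0, 0, 0], [-1.5, -1, 75, 0, 0, 0], [-1.5, -1, 82, 0, 0, 0], [-1.5, -1, 82, 0, 0, 0], [-1.5, -1, 82, 0, 0, 0]]]' | python3 jog.py; python3 -c "
from h import *
delta(G)"
```

```text
clock: 9.55
position: [498.4, 344.6, 160.8]
ee_rot: [0.961, 0.196, 0.188, -0.04]
contact_force: [0.0, -0.0, -0.0]
gripper_width: 85.1
grasp_force: 0.0
t 9.55 delta [-0.9  1.2 -0.6] [0. 0. 0.] n 0.0
```

```bash
echo '[[[0, 0, 0, 0, 0, 0], [0, 0, 0, 0, 0, 0], [0, 0, 0, 0, 0, 0], [0, 0, 0, 0, 0, 0], [0, 0, 0, 0, 0, 0], [0, 0, 0, 0, 0, 0], [0, 0, 0, 0, 0, 0]]]' | python3 jog.py 0
```

```text
clock: 10.25
position: [497.6, 343.9, 159.7]
ee_rot: [0.962, 0.197, 0.187, -0.039]
contact_force: [-0.9, -0.2, 1.1]
gripper_width: 15.4
grasp_force: 60.1
```

```bash
echo '[[[0, 0, -15, 0, 0, 0], [0, 0, -35, 0, 0, 0], [0, 0, -60, 0, 0, 0], [0, 0, -90, 0, 0, 0], [0, 0, -120, 0, 0, 0], [0, 0, -150, 0, 0, 0], [0, 0, -175, 0, 0, 0], [0, 0, -175, 0, 0, 0], [0, 0, -175, 0, 0, 0]]]' | python3 jog.py
python3 - <<'E'
from h import *
delta((500,300,340),down(-66.8))
print(arm.read_state()['joints'].round(2))
E
```

```text
clock: 11.15
position: [436.8, 317.6, 321.1]
ee_rot: [0.962, 0.197, 0.187, -0.039]
contact_force: [0.2, 0.4, -1.7]
gripper_width: 15.2
grasp_force: 60.0
t 11.15 delta [54.6 41.   1.7] [-0.001 -0.384 -0.002] n 2.6
[ 1.04  0.02 -0.44  0.31 -0.82  0.76]
```

```bash
echo '[[[0, 0, -20, 0, -0.15, 0], [0, 0, -30, 0, -0.3, 0], [0, 0, -30, 0, -0.384, 0], [0, 0, -30, 0, -0.384, 0], [0, 0, -30, 0, -0.384, 0]]]' | python3 jog.py
python3 - <<'E'
from h import *
delta((640.9,103.7,300),down(-66.8))
E
```

```text
clock: 11.65
position: [427.0, 313.0, 346.8]
ee_rot: [0.98, 0.2, -0.001, 0.001]
contact_force: [-0.3, 0.1, -1.2]
gripper_width: 15.6
grasp_force: 60.0
t 11.65 delta [114.9 276.3  46.9] [ 0.001  0.002 -0.003] n 6.1
```

```bash
echo '[[[115, 276, 47, 0, 0, 0], [115, 276, 47, 0, 0, 0], [115, 276, 47, 0, 0, 0], [115, 276, 47, 0, 0, 0], [115, 276, 47, 0, 0, 0], [115, 276, 47, 0, 0, 0], [115, 276, 47, 0, 0, 0], [115, 276, 47, 0, 0, 0], [115, 276, 47, 0, 0, 0], [115, 276, 47, 0, 0, 0]]]' | python3 jog.py; python3 v.py w7
python3 - <<'E'
from h import *
delta((640.9,103.7,300),down(-66.8))
s=arm.read_state();p=s['position'];c=dict(np.load('w7.npz'))
t=arm.get_image('top');sc=arm.get_image('scene');cv2.imwrite('pics/t7.png',t);cv2.imwrite('pics/s7.png',sc)
tip=p-[0,0,164.5];q=proj(arm.get_calibration('scene'),[tip,[640.9,103.7,96]]);w=proj(c,[tip,[640.9,103.7,96]]);print(q,w)
im=cv2.imread('pics/w7.png')
def crop(im,p,r,k):
    x,y=int(p[0]),int(p[1]);x=max(r,min(639-r,x));y=max(r,min(479-r,y));print('org',x-r,y-r,k);return cv2.resize(im[y-r:y+r,x-r:x+r],None,fx=k,fy=k,interpolation=cv2.INTER_CUBIC)
cv2.imwrite('pics/m7.png',np.hstack([crop(im,w.mean(0),66,3.03),crop(sc,q.mean(0),40,5)]))
E
```

```text
clock: 12.65
position: [640.1, 105.9, 303.0]
ee_rot: [0.98, 0.201, 0.001, -0.001]
contact_force: [1.2, 0.3, -1.1]
gripper_width: 15.2
grasp_force: 60.0
t 12.7 delta [-0.2  2.4  3.1] [-0.001 -0.002  0.001] n 0.1
[[331.87502305 203.62333172]
 [332.93299865 222.74457756]] [[315.30192283 226.7853469 ]
 [317.73485756 215.46512664]]
org 250 155 3.03
org 292 173 5
```

View pics/m7.png

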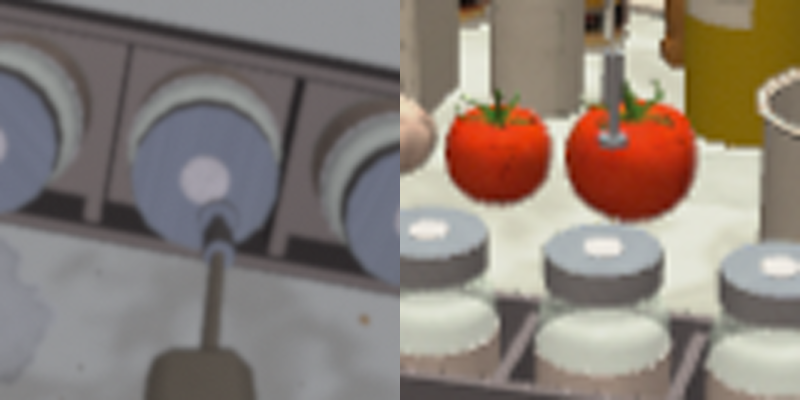

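The wrist crop shows the foot disc at about (218,218), just below the lid spot at (205,180). The scene crop shows the foot at (613,138) above the lid spot at (603,246).

Run:
```python
from h import *
np.set_printoptions(precision=1,suppress=True)
c=dict(np.load('w7.npz'));cs=arm.get_calibration('scene')
f=lambda x,y:((x+.5)/3.03-.5+250,(y+.5)/3.03-.5+155); g=lambda x,y:((x-400+.5)/5-.5+292,(y+.5)/5-.5+173)
for n,a,b in(('foot',(218,218),(613,140)),('lid',(205,180),(603,246))): print(n,tri([(c,f(*a)),(cs,g(*b))]))
print(onz(c,f(218,218),138),onz(c,f(205,180),96))
s=arm.read_state();print(s['position'],R.from_quat(s['ee_rot']).as_matrix()[:,:2].T)
```

```text
foot (array([643.8, 102.1, 144.5]), [0.5, 0.5])
lid (array([642.1, 105.3,  97.3]), [0.6, 0.6])
[642.4 100.8 138. ] [642.1 104.7  96. ]
[640.4 105.8 303.1] [[ 0.9  0.4  0. ]
 [ 0.4 -0.9 -0. ]]
```

```bash
echo '[[[0, -3.5, 12, 0, 0, 0], [0, -3.5, 24, 0, 0, 0], [0, -3.5, 30, 0, 0, 0], [0, -3.5, 33, 0, 0, 0], [0, -3.5, 33, 0, 0, 0], [0, -3.5, 33, 0, 0, 0]]]' | python3 jog.py; python3 v.py w8
python3 - <<'E'
from h import *
s=arm.read_state();p=s['position'];print(p,s['contact_force'])
c=dict(np.load('w8.npz'));im=cv2.imread('pics/w8.png');sc=arm.get_image('scene');cv2.imwrite('pics/s8.png',sc)
w=proj(c,[[641.5,104.5,96]]);q=proj(arm.get_calibration('scene'),[[641.5,104.5,100]])
def crop(im,p,r,k):
    x,y=int(p[0]),int(p[1]);print('org',x-r,y-r,k);return cv2.resize(im[y-r:y+r,x-r:x+r],None,fx=k,fy=k,interpolation=cv2.INTER_CUBIC)
cv2.imwrite('pics/m8.png',np.hstack([crop(im,w[0],40,5),crop(sc,q[0],25,8)]))
E
```

```text
clock: 13.4
position: [639.9, 108.0, 269.5]
ee_rot: [0.98, 0.2, 0.001, -0.001]
contact_force: [0.4, 0.5, -0.5]
gripper_width: 15.1
grasp_force: 60.0
[639.96118365 108.02809265 269.70434055] [ 0.22550989 -1.54329164 -0.42931955]
org 279 184 5
org 307 195 8
```

View pics/m8.png

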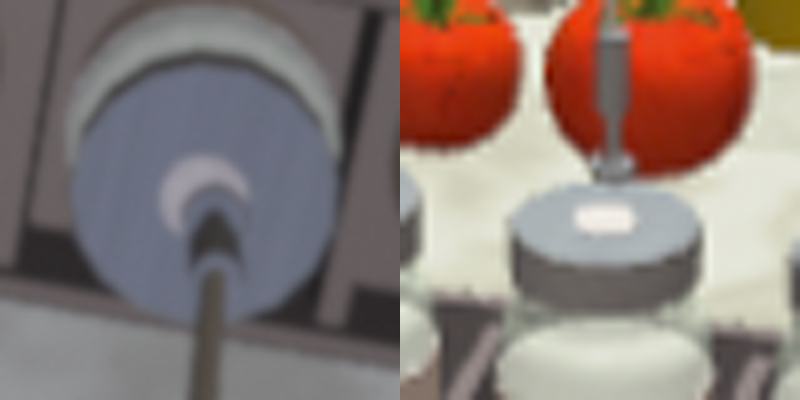

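The wrist crop shows the foot disc at about (217,218) against the spot at (205,196). The scene crop shows the foot at (613,166) and the spot at (605,218).

Run:
```python
from h import *
np.set_printoptions(precision=1,suppress=True)
c=dict(np.load('w8.npz'));cs=arm.get_calibration('scene')
f=lambda x,y:((x+.5)/5-.5+279,(y+.5)/5-.5+184); g=lambda x,y:((x-400+.5)/8-.5+307,(y+.5)/8-.5+195)
r={}
for n,a,b in(('foot',(217,218),(613,167)),('lid',(205,196),(605,218))): r[n]=tri([(c,f(*a)),(cs,g(*b))])[0];print(n,r[n])
for z in(104,107,110): print(onz(c,f(217,218),z)-onz(c,f(205,196),96))
s=arm.read_state();R0=R.from_quat(s['ee_rot']);d=r['lid']-r['foot'];d[2]=0;print(R0.inv().apply(d))
```

```text
foot [643.3 103.8 111.5]
lid [642.6 105.5  97. ]
[-0.9 -2.6  8. ]
[-0.2 -2.2 11. ]
[ 0.6 -1.9 14. ]
[ 0.  -1.9  0. ]
```

```bash
j(){ grep -E 'position|contact'; }
echo '[[[0, -2, 4, 0, 0, 0], [0, -2, 6, 0, 0, 0], [0, -2, 6, 0, 0, 0], [0, -2, 6, 0, 0, 0]]]' | python3 jog.py|j
echo '[[[0, 0, 0, 0, 0, 0]]]' | python3 jog.py|j; echo '[[[0, 0, 0, 0, 0, 0]]]' | python3 jog.py|j; echo '[[[0, 0, 0, 0, 0, 0]]]' | python3 jog.py|j
echo '[[[0, 0, 2, 0, 0, 0], [0, 0, 2, 0, 0, 0]]]' | python3 jog.py|j; echo '[[[0, 0, 0, 0, 0, 0]]]' | python3 jog.py|j; echo '[[[0, 0, 0, 0, 0, 0]]]' | python3 jog.py|j
echo '[[[0, 0, 2, 0, 0, 0], [0, 0, 2, 0, 0, 0]]]' | python3 jog.py|j; echo '[[[0, 0, 0, 0, 0, 0]]]' | python3 jog.py|j; echo '[[[0, 0, 0, 0, 0, 0]]]' | python3 jog.py|j
```

```text
position: [638.8, 109.9, 263.2]
contact_force: [-0.3, 0.0, -1.4]
position: [638.9, 109.9, 263.4]
contact_force: [-0.0, -0.6, 1.1]
position: [638.9, 109.9, 263.4]
contact_force: [-0.4, -0.3, -0.8]
position: [638.9, 109.9, 263.4]
contact_force: [-1.0, 0.0, -0.8]
position: [638.7, 109.9, 260.9]
contact_force: [-1.3, -0.2, -0.8]
position: [638.8, 109.9, 261.1]
contact_force: [-0.2, -0.2, -1.3]
position: [638.9, 109.9, 261.3]
contact_force: [-0.4, 0.3, -1.1]
position: [638.7, 109.9, 258.9]
contact_force: [0.1, 0.9, -0.1]
position: [638.8, 109.9, 259.2]
contact_force: [0.6, 0.5, -0.9]
position: [638.9, 109.9, 259.3]
contact_force: [0.3, 1.3, -0.1]
```

```bash
j(){ grep -E 'contact'; }
for i in 1; do echo '[[[0, 0, 2, 0, 0, 0], [0, 0, 2, 0, 0, 0], [0, 0, 2, 0, 0, 0]]]' | python3 jog.py|j; echo '[[[0, 0, 0, 0, 0, 0]]]' | python3 jog.py|j; echo '[[[0, 0, 0, 0, 0, 0]]]' | python3 jog.py|j; echo '[[[0, 0, 0, 0, 0, 0]]]' | python3 jog.py|j; done
echo; echo '[[[0, 0, 2, 0, 0, 0], [0, 0, 2, 0, 0, 0], [0, 0, 2, 0, 0, 0]]]' | python3 jog.py|j; echo '[[[0, 0, 0, 0, 0, 0]]]' | python3 jog.py|j; echo '[[[0, 0, 0, 0, 0, 0]]]' | python3 jog.py|j; echo '[[[0, 0, 0, 0, 0, 0]]]' | python3 jog.py; echo '[[[0, 0, 0, 0, 0, 0]]]' | python3 jog.py|j
```

```text
contact_force: [0.3, 0.3, -1.1]
contact_force: [-0.4, -0.9, -0.5]
contact_force: [-1.0, -0.2, -0.4]
contact_force: [0.7, -0.3, -0.8]

contact_force: [0.4, 0.0, -0.1]
contact_force: [-0.2, -1.2, 0.4]
contact_force: [-0.7, -0.6, 0.6]
clock: 16.2
position: [638.9, 109.9, 255.3]
ee_rot: [0.98, 0.2, 0.0, -0.001]
contact_force: [-0.4, 0.7, 0.7]
gripper_width: 15.4
grasp_force: 60.1
contact_force: [0.5, 0.8, 0.7]
```

```bash
j(){ grep -E 'contact|pos'; }
echo '[[[0, 0, 2, 0, 0, 0], [0, 0, 4, 0, 0, 0], [0, 0, 4, 0, 0, 0], [0, 0, 4, 0, 0, 0]]]' | python3 jog.py|j; echo '[[[0, 0, 0, 0, 0, 0]]]' | python3 jog.py|j; echo '[[[0, 0, 0, 0, 0, 0]]]' | python3 jog.py|j; echo '[[[0, 0, 0, 0, 0, 0]]]' | python3 jog.py|j; echo '[[[0, 0, 0, 0, 0, 0]]]' | python3 jog.py|j;echo '[[[0, 0, 0, 0, 0, 0]]]' | python3 jog.py|j; python3 v.py w9
python3 - <<'E'
from h import *
c=dict(np.load('w9.npz'));im=cv2.imread('pics/w9.png');sc=arm.get_image('scene');cv2.imwrite('pics/s9.png',sc)
w=proj(c,[[642,105,96]]);q=proj(arm.get_calibration('scene'),[[641.5,104.5,110]])
def crop(im,p,r,k):
    x,y=int(p[0]),int(p[1]);print('org',x-r,y-r,k);return cv2.resize(im[y-r:y+r,x-r:x+r],None,fx=k,fy=k,interpolation=cv2.INTER_CUBIC)
cv2.imwrite('pics/m9.png',np.hstack([crop(im,w[0],40,5),crop(sc,q[0],25,8)]))
E
```

```text
position: [638.9, 109.9, 251.4]
contact_force: [-1.0, 0.0, 1.3]
position: [638.9, 109.9, 251.4]
contact_force: [0.3, 0.0, 1.4]
position: [638.9, 109.9, 251.4]
contact_force: [-0.1, -0.1, 1.3]
position: [638.9, 109.9, 251.4]
contact_force: [-0.1, 0.0, 1.4]
position: [638.9, 109.9, 251.3]
contact_force: [-0.7, 0.0, 1.8]
position: [638.9, 109.9, 251.3]
contact_force: [-1.1, 0.8, 1.4]
org 282 188 5
org 307 191 8
```

View pics/m9.png

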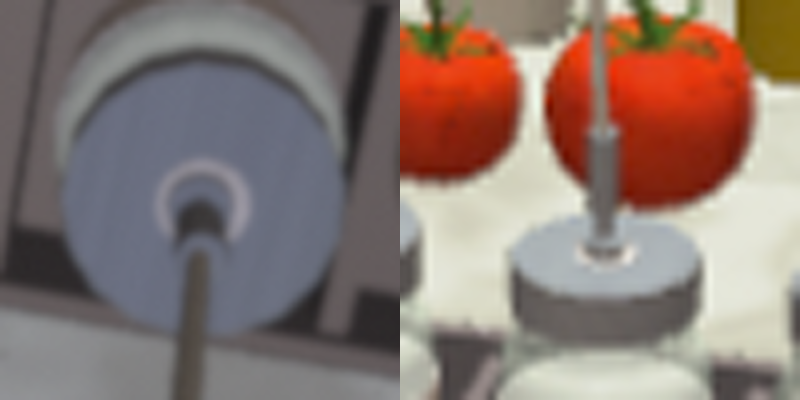

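The foot sits centred on the spot in both views. The force has risen by about 2.3 N, which puts the foot roughly half sunk, and the readings are steady. I'm handing in.

```bash
python3 -c "
from bench import arm
print(arm.job_done())"
```

```text
the job is handed in; nothing more can be done
None
```

The mat jar stands released in the crate's middle cell, and the job is handed in with the upright probe's foot centred on its lid spot, about half sunk at roughly 2.3 N; the judging result was not shown.

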